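# Close a spring-loaded split mould and hold it shut

### The arm

A 6-joint arm with a two-finger parallel gripper is mounted at the origin on a cart in front of the work surface, level with it; the furniture and walls round the work are solid. World frame = base frame: x ahead of the robot, y to its left, z up, the work surface at z = 0. Lengths are in mm, angles in degrees, forces in N, time in s.
With the tool pointing down it reaches from about 300 to 750 mm from the base axis. Payload 8.5 kg.
Tool frame: the origin (TCP) lies midway between the tips of the shut fingers; the grasp point (between the pads) lies 19 mm behind it; x points along the fingers, z is the direction in which the jaws open and shut, and the axes are right-handed (so a half turn about x gives the same grasp; the last joint's range is limited). The gripper opens to 88 mm and grips with 3 to 60 N. Pads are 18 mm wide; open, the fingers measure 123 mm over their backs; the gripper's body (75 mm by 187 mm) begins 45 mm behind the grasp point.
Start: joints at [60.946, 21.807, 74.336, -0, 83.858, -12.336], TCP at [158.214, 526.734, 238.748] pointing down, gripper open.
Joint ranges: [-178.18, 178.18], [-50.72, 133.34], [12.68, 142.11], [-81.47, 261.47], [9.98, 163.14], [-165.26, 165.26]. Speed limits (degrees/s): [136.94, 136.94, 180, 180, 180, 180].

### API

Orientations are given as [roll, pitch, yaw] about the fixed x, y, z axes, in that order (R = Rz(yaw) Ry(pitch) Rx(roll)).
In Python, from bench import manip, vision gives the robot as it stands. Calls block until the motion is done:
- manip.move_ptp(position, orientation): joint-space move of the TCP to a pose.
- manip.move_l(position, rot=None, speed=150, stop_force=None): straight line of the TCP; rot=None keeps the orientation; speed is the mean speed in mm/s. With stop_force (N) it stops when the force on the tool has changed by that much, and returns True; else False.
- manip.move_j(angles): joint-space move.
- manip.let_go() and manip.gripper_close(): open the fingers fully, or close them until they stop; the grip force is fixed at half the most.
- manip.hold(seconds).
- manip.solve_ik(position, orientation): joint angles nearest the present ones, or None.
- manip.sense(): the state.
- vision.camera(name): name is "scene" or "top" or "wrist"; returns the picture (400x640x3 uint8, red, green, blue); there is no depth.
- vision.get_calibration(name): a dict with "fx", "fy", "cx", "cy" (pixels), "xyz" and "attitude" of the camera in the world; the wrist camera has in their place "mount" (4x4, takes a point from camera to tool coordinates, whose origin is the TCP and whose axes are the tool frame's). Camera axes: x right, y down, z forward; pixel columns grow to the right and rows downward; lengths in mm; the calibration is good to about 2 mm. A picture is of the moment at which its call begins: read the wrist's pose just before it. get_calibration takes no time and is no camera call.
A pose or a line that the arm cannot do raises manip.IKError and nothing moves.
- manip.finish_job(): hands the job in, once; it reports no verdict.
The state is a dict: "time_s": time; "joints": joint angles; "joint_velocities": joint speeds; "joint_torque": joint torques, N m; "tcp_pos": TCP position; "orientation": TCP orientation; "force": force on the tool from outside, world axes, zero at the start; "wrist_torque": the same for the moment, N m; "gripper_width": finger opening in mm.
Only numpy, scipy, OpenCV 4.12 (cv2) and the standard library are available. Lean on these libraries where they do the work, as an engineer would, in place of code of your own. Each camera call takes 0.05 s, during which the arm holds its last target. There are 200 camera calls.

### The job

Set the aluminium lower half of the mould down in the middle of the green mat, lengthwise along it, and let go of it. Then fit the blue upper half over the two dowels and press it down against the spring plungers until the two halves meet flush, with the mould still in the middle of the mat. Finish while still holding the upper half pressed shut, and leave the petri dish, the little green-capped vial and the crucible where they are.

Things in the scene. Friction and masses are not known exactly. Their poses are not given: they have to be found in the camera images.
- mat_center (a point): Centre of the top face of the green setting mat, a fixed rectangle 150 x 100 mm, 3 mm thick, with a thin white border line. x axis along its 150 mm length, z up. It does not move.
- lower: Lower mould half, loose, bare aluminium block 104 (x) x 46 (y) x 26 mm, 0.24 to 0.38 kg, ends alike; origin at the centre of its underside, z up. Flat long sides to grasp, 46 mm apart. On top, on its x axis: two steel dowels 10 mm in diameter at x = -40 and +40 mm, 16 mm proud, the last 5 mm tapering to 4.4 mm; two brass spring plungers at x = -24 and +24 mm, 6 mm proud; a cavity in the middle.
- lower_center (a point): Centre of the lower half's block, half-way up: 13 mm above its underside and 13 mm below its top face. Axes as lower.
- lower_face (a point): Centre of the lower half's top (mating) face, 26 mm above its underside. The plungers together push up with about 5.4 N at first touch and 11 N when pushed in 6 mm (halves flush), so the upper half's weight alone (1.4 to 2.8 N) leaves a gap of about 6 mm, and letting go opens the mould.
- upper: Upper mould half, loose, blue plate 104 (x) x 46 (y) x 18 mm with a orange upright grip bar on top, 0.14 to 0.28 kg, ends alike; origin at the centre of its underside, z up. Two chamfered through holes 13 mm in diameter at x = -40 and +40 mm on its x axis go over the lower half's dowels, either way round. It starts the right way up on the bench beside the mat.
- upper_face (a point): Centre of the upper half's flat underside (mating face). Axes as the upper half's.
- grip (a point): Point to grasp on the orange grip bar, 38 mm above the upper half's underside, 20 mm above its plate and 14 mm below the bar's top. The bar is 40 mm long (x), 22 mm wide (y, pinch across this) and 34 mm tall above the plate. Axes as upper.
- heater_top (a point): Obstacle: centre of the top of the fixed block heater (blue case, clear cover), 215 x 200 mm in plan, sides turned 0.57 rad left about z, 140 mm tall. Cross the bench with the fingers and what they carry above it.
- photometer_top (a point): Obstacle: centre of the top of the fixed photometer (white and blue case), about 170 x 216 mm in plan, its 216 mm length turned 0.47 rad left of the x axis, 145 mm tall.
- petri_mid (a point): Bystander: loose petri dish with lid, 61 mm in diameter, 14 mm high, its middle. Not to be moved.
- vial_a_mid (a point): Bystander: loose small vial with a green cap, 22 mm in diameter, 45 mm high, its middle. Not to be moved.
- crucible_mid (a point): Bystander: loose white porcelain crucible with lid, 43 mm in diameter, 46 mm high, its middle. Not to be moved.
Not all that is in view belongs to the job. There is more than one size of the upper; the one meant has the size given above.

How it is judged:
By the outcome, as a careful person would: the job done as asked, in the order asked, and still so for the second after the job is handed in, while the arm keeps its last pose, push and grip.
It also fails if it takes over 61 s, if anything falls off the work surface, if the arm or the gripper's body presses on something with over 40 N, if the wrist force passes 120 N, or if a joint passes its speed limit or range.

## Working session

There is one attempt and no reset: what is moved stays moved. The work goes in short steps, each a Python script; the robot and the scene stay as the last script left them, time stands still between calls to the robot, and variables do not carry over. Pictures are saved under pics/ and viewed, about 8 in all and at most 12, crops included, and the job is handed in when it is done.

```bash
mkdir -p pics; ls
python3 - <<'E'
from bench import manip, vision
import cv2
for n in ("scene","top"):
    im=vision.camera(n); cv2.imwrite(f"pics/{n}0.png",im[:,:,::-1]); print(n,vision.get_calibration(n))
print(vision.get_calibration("wrist"))
s=manip.sense(); print(s)
E
```

```text
pics
scene {'fx': 441.15710594931545, 'fy': 441.15710594931545, 'cx': 318.48571927361803, 'cy': 205.6573753164156, 'xyz': array([ 464.24788139, 1086.26523571,  885.86759518]), 'attitude': array([-126.30449557,    0.9895937 , -176.44767712])}
top {'fx': 364.7637304419006, 'fy': 364.7637304419006, 'cx': 331.4027049999968, 'cy': 197.398620645358, 'xyz': array([ 332.8550376 ,   58.7595672 , 1196.39053031]), 'attitude': array([-170.54183376,   -1.14308477,  -88.36887569])}
{'fx': 304.98132673119824, 'fy': 304.98132673119824, 'cx': 320.3462584325835, 'cy': 195.95792680915116, 'mount': array([[-2.88311514e-04, -2.77023208e-01,  9.60863184e-01,
        -1.45650598e+02],
       [ 8.74408148e-04, -9.60862927e-01, -2.77022872e-01,
         7.20050118e+01],
       [ 9.99999576e-01,  7.60317714e-04,  5.19259195e-04,
         4.93463463e-01],
       [ 0.00000000e+00,  0.00000000e+00,  0.00000000e+00,
         1.00000000e+00]])}
{'time_s': 0.1, 'joints': array([ 6.09455645e+01,  2.18375307e+01,  7.43788489e+01,  2.45122948e-04,
        8.38572836e+01, -1.23350200e+01]), 'joint_velocities': array([ 0.07166287, -0.13367874, -0.11635893,  0.12665424,  0.04072051,
       -0.03345835]), 'joint_torque': array([ 4.44523233e-03, -4.38644707e+01, -2.24914920e+01,  7.15474156e-02,
        3.41323530e-02, -4.14347221e-05]), 'tcp_pos': array([158.09900201, 526.53095654, 238.20494632]), 'orientation': array([ 167.47544341,   89.92633635, -119.24399849]), 'force': array([ 0.0496112 , -0.34428637, -0.64287657]), 'wrist_torque': array([-0.02807401, -0.01416826,  0.01092832]), 'gripper_width': 88.47419309248723}
```

View pics/scene0.png

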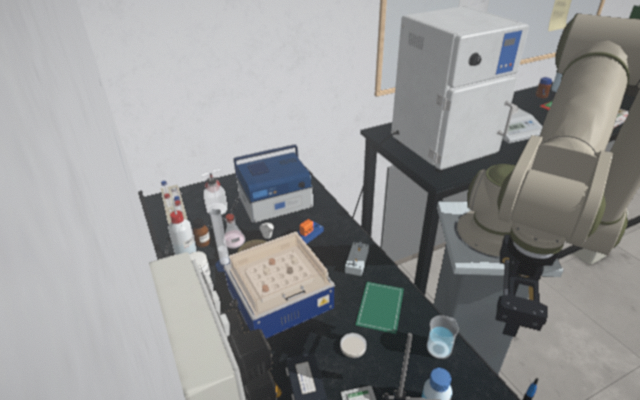

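View pics/top0.png

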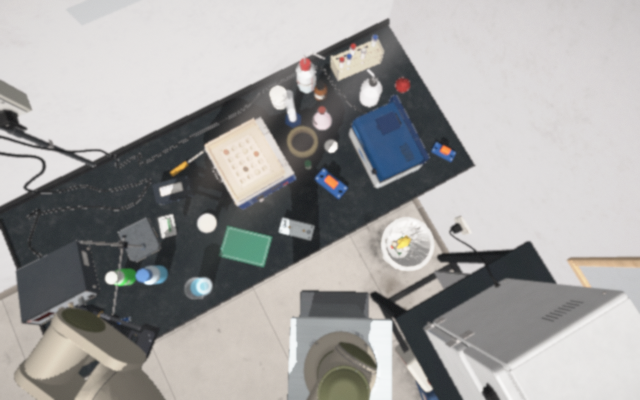

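The top view shows the mat at (246,246), the lower half at (296,228), and two blue/orange plates at (331,183) and (443,151). Next I'll turn these pixels into rough positions.

```bash
cat > h.py <<'E'
import numpy as np, cv2, warnings
from scipy.spatial.transform import Rotation as R
from bench import manip, vision
warnings.filterwarnings("ignore")
def cam(name, s=None):
    c=vision.get_calibration(name); K=np.array([[c['fx'],0,c['cx']],[0,c['fy'],c['cy']],[0,0,1]])
    if name=="wrist":
        T=np.eye(4); T[:3,:3]=R.from_euler('xyz',s['orientation'],degrees=True).as_matrix(); T[:3,3]=s['tcp_pos']
        T=T@c['mount']; return K,T[:3,:3],T[:3,3]
    return K,R.from_euler('xyz',c['attitude'],degrees=True).as_matrix(),np.array(c['xyz'])
def plane(C,uv,z):
    K,Rm,o=C; uv=np.atleast_2d(uv).astype(float)
    d=(Rm@np.linalg.inv(K)@np.c_[uv,np.ones(len(uv))].T).T
    return o+d*((z-o[2])/d[:,2])[:,None]
def proj(C,p):
    K,Rm,o=C; q=(np.atleast_2d(p)-o)@Rm@K.T; return q[:,:2]/q[:,2:]
def down(psi):  # jaws open along psi (deg)
    a=np.radians(psi); z=np.array([np.cos(a),np.sin(a),0]); x=np.array([0,0,-1.]); y=np.cross(z,x)
    return R.from_matrix(np.c_[x,y,z]).as_euler('xyz',degrees=True)
def blobs(mask,minA):
    cs,_=cv2.findContours(mask.astype(np.uint8),cv2.RETR_EXTERNAL,cv2.CHAIN_APPROX_NONE)
    return sorted([c for c in cs if cv2.contourArea(c)>=minA],key=cv2.contourArea,reverse=True)
def rect(C,c,z):
    p=plane(C,c[:,0,:],z)[:,:2].astype(np.float32); (x,y),(w,h),a=cv2.minAreaRect(p)
    if w<h: w,h,a=h,w,a+90
    return np.round([x,y,w,h,(a+90)%180-90],1)
def shot(name,file=None):
    s=manip.sense(); im=vision.camera(name)
    if file: cv2.imwrite("pics/"+file,im[:,:,::-1])
    return im,cam(name,s)
E
python3 - <<'E'
from h import *
im=cv2.imread("pics/top0.png"); C=cam("top"); hsv=cv2.cvtColor(im,cv2.COLOR_BGR2HSV); H,S,V=cv2.split(hsv)
for n,m,z,A in (("mat",(H>60)&(H<90)&(S>90)&(V>60),3,200),("orange",(H<15)&(S>150)&(V>120),52,15),("blue",(H>100)&(H<125)&(S>120)&(V>60),18,40)):
    for c in blobs(m,A): print(n,c.reshape(-1,2).mean(0).round(),rect(C,c,z))
m=(S<60)&(V>100); m[:, :275]=0; m[:,318:]=0; m[:210]=0; m[245:]=0
for c in blobs(m,40): print("lower",rect(C,c,26))
for n,uv,z in (("petri",(206,223),7),("cruc",(331,146),23),("vial?",(308,164),22),("heater",(250,160),140),("photom",(388,143),145),("beaker",(200,287),50)): print(n,plane(C,uv,z).round())
cv2.imwrite("pics/topc.png",cv2.resize(im[90:300,150:470],None,fx=2.5,fy=2.5,interpolation=cv2.INTER_CUBIC))
E
```

```text
mat [245. 246.] [365.2 314.7 128.6  80.   77.8]
orange [402.  85.] [ 915.3 -187.    37.9   36.   -87.8]
orange [331. 181.] [576.5  44.9  36.8  20.7  46.2]
orange [445. 149.] [ 695.5 -326.2   24.6   23.2   63.6]
blue [390. 138.] [ 739.9 -144.1  244.3  184.3   26.8]
blue [330. 184.] [578.   44.9 109.6  54.8  52.7]
blue [442. 153.] [ 699.2 -330.7   79.    42.9   64.1]
lower [423.5 152.4 110.   54.2  77.7]
petri [[434. 445.   7.]]
cruc [[703.  47.  23.]]
vial? [[639. 122.  22.]]
heater [[614. 288. 140.]]
photom [[ 680. -123.  145.]]
beaker [[236. 433.  50.]]
```

View pics/topc.png

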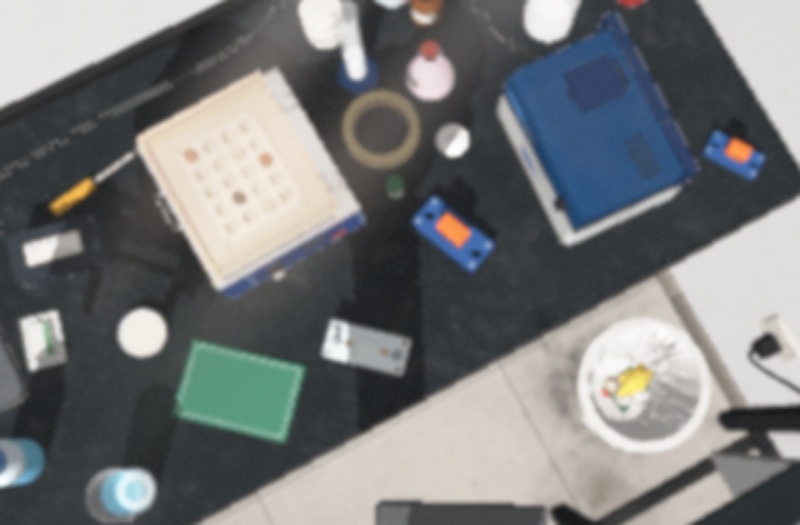

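The job's upper half is at about (577,45), since its blue plate measures about 110 x 55, and the other plate is smaller. The vial is at pixel (308,164) and the crucible at (331,146). Next come wrist views: one covering the mat and lower half, one over the upper half.

Run:
```python
from h import *
s=manip.sense(); print("start psi", R.from_euler('xyz',s['orientation'],degrees=True).as_matrix()[:,2].round(2))
for psi in (-12,168):
    for p in ((395,235,200),(577,45,230),(577,45,20),(365,315,40)):
        q=manip.solve_ik(p,down(psi if p[0]<500 else psi-28)); print(psi,p,None if q is None else np.round(q))
psi=-12
manip.move_ptp((395,235,220),down(psi))
im,C=shot("wrist","w1.png"); print(manip.sense()['time_s'],C[2].round())
manip.move_ptp((577,45,230),down(-40))
im,C=shot("wrist","w2.png"); print(manip.sense()['time_s'],C[2].round())
```

```text
start psi [ 0.29  0.96 -0.  ]
-12 (395, 235, 200) [16. 15. 92. -0. 73. 28.]
-12 (577, 45, 230) [-7. 25. 71.  0. 84. 33.]
-12 (577, 45, 20) [-7. 38. 86.  0. 56. 33.]
-12 (365, 315, 40) [ 27.  30. 101.  -0.  50.  39.]
168 (395, 235, 200) [  16.   15.   92.   -0.   73. -152.]
168 (577, 45, 230) [  -7.   25.   71.    0.   84. -147.]
168 (577, 45, 20) [  -7.   38.   86.   -0.   56. -147.]
168 (365, 315, 40) [  27.   30.  101.   -0.   50. -141.]
1.55 [409. 306. 366.]
2.625 [622. 102. 376.]
```

```bash
python3 -c "
import cv2,numpy as np
cv2.imwrite('pics/w12.png',np.vstack([cv2.imread('pics/w1.png')[:300],cv2.imread('pics/w2.png')[:300]]))"
```

```text
(no output)
```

View pics/w12.png

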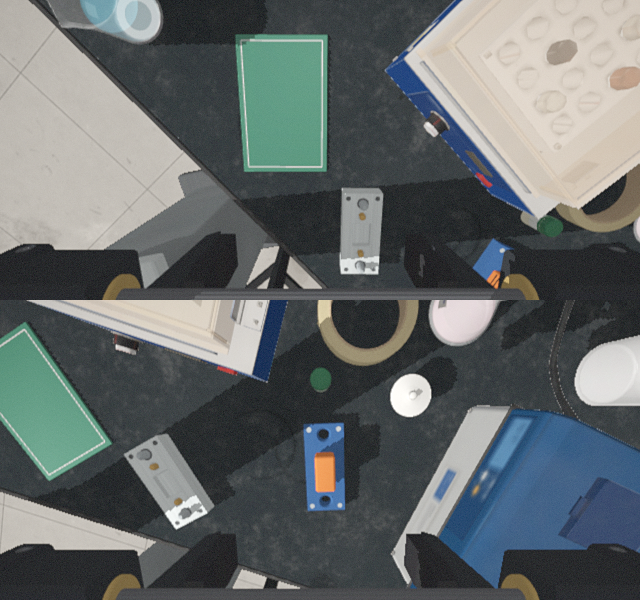

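w1 (top) shows the mat at cols 237-328, rows 35-171, and the lower half at cols 340-383, rows 187-275. w2 (bottom) shows the upper half at (324,467-300), with the vial, crucible and photometer edge around it. Now I'll extract precise values.

```bash
cat > meas.py <<'E'
from h import *
P1=dict(tcp_pos=None)
E
python3 - <<'E'
from h import *
# poses as commanded for w1/w2 (arm at rest tracks within ~1mm)
def C(p,psi): return cam("wrist",dict(tcp_pos=np.array(p,float),orientation=down(psi)))
print("now",manip.sense()['tcp_pos'].round(1),R.from_euler('xyz',manip.sense()['orientation'],degrees=True).as_matrix()[:,2].round(4),down(-40))
C1=C((395,235,220),-12);C2=C((577,45,230),-40)
i1=cv2.imread("pics/w1.png");i2=cv2.imread("pics/w2.png")
def ch(i): return cv2.split(cv2.cvtColor(i,cv2.COLOR_BGR2HSV))
for n,i,CC in (("1",i1,C1),("2",i2,C2)):
    H,S,V=ch(i)
    for c in blobs((H>60)&(H<90)&(S>70)&(V>60),300)[:3]: print(n,"green",c.reshape(-1,2).mean(0).round(),rect(CC,c,3 if cv2.contourArea(c)>2000 else 45))
    for c in blobs((H<18)&(S>130)&(V>120),300)[:2]: print(n,"orange",c.reshape(-1,2).mean(0).round(),rect(CC,c,52))
    m=(H>100)&(H<125)&(S>110)&(V>60)
    for c in blobs(m,1500)[:4]: print(n,"blue",c.reshape(-1,2).mean(0).round(),rect(CC,c,18))
H,S,V=ch(i1)
m=(S<60)&(V>75); m[:,:332]=0;m[:,392:]=0;m[:180]=0;m[282:]=0
for c in blobs(m,500): print("lower",cv2.boundingRect(c),rect(C1,c,26))
a=cv2.resize(i1[180:285,325:400],None,fx=5,fy=5,interpolation=cv2.INTER_CUBIC)
b=cv2.resize(i2[115:220,285:360],None,fx=5,fy=5,interpolation=cv2.INTER_CUBIC)
cv2.imwrite("pics/crop1.png",np.hstack([a,b]))
print("photometer pts z145",plane(C2,[(509,107),(397,255)],145).round(), "heater corner",plane(C2,[(225,72),(285,0)],140).round())
E
```

```text
now [576.3  46.5 230.2] [ 7.676e-01 -6.409e-01 -3.000e-04] [40. 90.  0.]
1 green [283. 101.] [367.5 315.6 149.5 101.2  78. ]
1 green [549. 225.] [635.4 126.8  30.4  21.5 -37.9]
1 blue [456. 136.] [557.9 231.4 246.2  28.3 -59.4]
2 green [ 41. 104.] [369.  315.3 134.7  84.6  77.9]
2 green [ 54. 111.] [398.1 290.4 133.5  90.4  78. ]
2 green [320.  78.] [641.2 122.7  21.4  20.9 -40. ]
2 orange [325. 172.] [583.2  46.8  42.7  20.5  50.8]
2 blue [556. 200.] [ 759.8 -188.8  241.7  223.6  -63.3]
2 blue [324. 166.] [582.   44.8 105.5  46.7  52. ]
lower (339, 187, 45, 90) [425.8 153.7 115.2  50.   78.2]
photometer pts z145 [[728.  13. 145.]
 [596. -31. 145.]] heater corner [[586. 164. 140.]
 [649. 170. 140.]]
```

View pics/crop1.png

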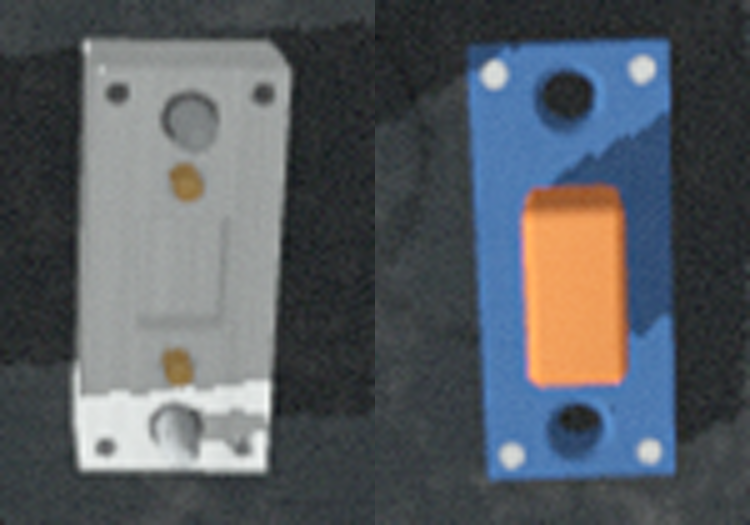

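Run:
```python
from h import *
s=manip.sense(); C2=cam("wrist",s)
sc=lambda pts,o,off: np.array(pts)/5.+np.array(o)-[off/5.,0]+[-.4,-.4]
U=plane(C2,sc([(493,75),(642,70),(512,455),(649,450)],(285,115),375),18)
d=(U[0]-U[2]+U[1]-U[3]); print("upper",U.mean(0).round(1),np.degrees(np.arctan2(d[1],d[0])).round(1),"len,wid",np.linalg.norm(U[0]-U[2]).round(1),np.linalg.norm(U[0]-U[1]).round(1))
hol=plane(C2,sc([(566,97),(576,422)],(285,115),375),18);print("holes",hol.mean(0).round(1),np.linalg.norm(hol[0]-hol[1]).round(1))
f=plane(C2,[(437,250),(512,108)],145); print("photo front edge",f.round())
manip.move_ptp((395,235,220),down(-12)); manip.hold(.3)
s=manip.sense(); im,C1=shot("wrist","w3.png"); print(s['time_s'],s['tcp_pos'].round(1))
H,S,V=cv2.split(cv2.cvtColor(im,cv2.COLOR_RGB2HSV)); c=blobs((H>60)&(H<90)&(S>70)&(V>60),300)[0]
print("mat",c.reshape(-1,2).mean(0).round(1),rect(C1,c,3))
old=cv2.imread("pics/w1.png"); sh,_=cv2.phaseCorrelate(np.float64(cv2.cvtColor(old,cv2.COLOR_BGR2GRAY))[:230],np.float64(cv2.cvtColor(im,cv2.COLOR_RGB2GRAY))[:230]); print("shift",np.round(sh,2))
L=plane(C1,sc([(117,93),(263,93),(105,447),(240,447)],(325,180),0)+sh,26)
d=(L[0]-L[2]+L[1]-L[3]); print("lower",L.mean(0).round(1),np.degrees(np.arctan2(d[1],d[0])).round(1),"len,wid",np.linalg.norm(L[0]-L[2]).round(1),np.linalg.norm(L[0]-L[1]).round(1))
print("plungers",plane(C1,sc([(187,182),(178,366)],(325,180),0)+sh,32).round(1))
print("heater corner",plane(C1,[(388,70)],140).round())
```

```text
upper [581.   45.9  18. ] 52.3 len,wid 91.8 34.2
holes [581.1  47.2  18. ] 78.3
photo front edge [[623. -47. 145.]
 [729.  13. 145.]]
3.95 [395.6 234.6 219.9]
mat [281.9 100.3] [367.5 316.2 150.4 101.2  78. ]
shift [-0.9  -1.01]
lower [426.2 153.1  26. ] 77.4 len,wid 91.7 33.9
plungers [[431.3 178.7  32. ]
 [421.1 133.   32. ]]
heater corner [[461. 320. 140.]]
```

The heater's near corner at about (461,320) is only about 95 mm from the mat centre along the jaw direction, and the gripper body's half-width is 93.5 mm. So I'll grasp the lower half 30 mm off-centre, away from that corner. The upper half I'll grip across its bar's ends, which turns the body's narrow side to the heater.

Run:
```python
from h import *
u=lambda a:np.array([np.cos(np.radians(a)),np.sin(np.radians(a))])
L=np.array([426.2,153.2]); M=np.array([367.5,316.2]); ya=77.5; off=-30
g=L+off*u(ya)
manip.move_ptp((*g,70),down(ya-90)); manip.hold(.15)
print(manip.move_l((*g,3.5),speed=80,stop_force=8), manip.sense()['tcp_pos'].round(1))
manip.gripper_close(); s=manip.sense(); print("w",s['gripper_width'].round(1),s['time_s'])
z0=s['tcp_pos'][2]
manip.move_l((*g,90),speed=120); manip.hold(.2); s=manip.sense(); print("lift",s['gripper_width'].round(1),s['force'].round(1),s['wrist_torque'].round(2))
p=M+off*u(78)
manip.move_ptp((*p,90),down(-12)); manip.hold(.3)
im,_=shot("wrist","w4.png")
print(manip.move_l((*p,12),speed=80)); 
print(manip.move_l((*p,z0+1),speed=15,stop_force=4)); manip.hold(.2); s=manip.sense(); print(z0,s['tcp_pos'].round(1),s['force'].round(1),s['time_s'])
```

```text
False [419.9 124.    3.8]Traceback (most recent call last):
  File "<stdin>", line 7, in <module>
AttributeError: 'float' object has no attribute 'round'
```

Run:
```python
from h import *
u=lambda a:np.array([np.cos(np.radians(a)),np.sin(np.radians(a))])
L=np.array([426.2,153.2]); M=np.array([367.5,316.2]); ya=77.5; off=-30
g=L+off*u(ya)
s=manip.sense(); print("w",s['gripper_width'],s['time_s'],s['tcp_pos'].round(1))
z0=s['tcp_pos'][2]
manip.move_l((*g,90),speed=120); manip.hold(.2); s=manip.sense(); print("lift",s['gripper_width'],s['force'].round(1),s['wrist_torque'].round(2))
p=M+off*u(78)
manip.move_ptp((*p,90),down(-12)); manip.hold(.3)
im,_=shot("wrist","w4.png")
print(manip.move_l((*p,12),speed=80)); 
print(manip.move_l((*p,z0+1),speed=15,stop_force=4)); manip.hold(.2); s=manip.sense(); print(z0,s['tcp_pos'].round(1),s['force'].round(1),s['time_s'])
```

```text
w 45.75310896524308 6.6167 [419.9 123.9   3.6]
lift 46.032990510913336 [-1.2  1.3 -3.6] [-0.12  0.1  -0.03]
False
True
3.567000145922868 [361.4 286.9   6.5] [-0.4 -0.3  5.9] 10.5083
```

View pics/w4.png

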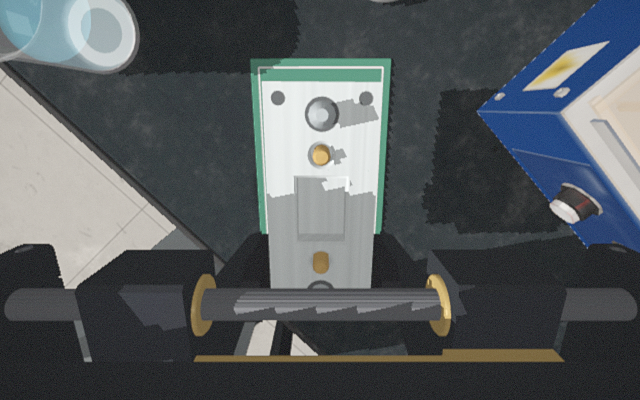

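It touched down at z0+3 as predicted, with the block lined up on the mat. Now I'll release it and check from above.

Run:
```python
from h import *
manip.let_go(); s=manip.sense(); p=s['tcp_pos']
manip.move_l((p[0],p[1],150),speed=150)
manip.move_ptp((355,255,220),down(-12)); manip.hold(.3)
s=manip.sense(); im,C=shot("wrist","w5.png"); print(s['time_s'],s['tcp_pos'],s['orientation'])
H,S,V=cv2.split(cv2.cvtColor(im,cv2.COLOR_RGB2HSV))
m=((H>60)&(H<90)&(S>70)&(V>60)).astype(np.uint8); c=blobs(m,300)[0]; c=cv2.convexHull(c)
r=rect(C,c,3); print("mat",r)
uv=proj(C,[(r[0],r[1],29)])[0].round().astype(int); print(uv)
x0,y0=uv[0]-60,uv[1]-75
b=im[y0:y0+150,x0:x0+120,::-1]; cv2.imwrite("pics/crop2.png",cv2.resize(b,None,fx=4,fy=4,interpolation=cv2.INTER_CUBIC)); print(x0,y0)
```

```text
13.0833 [354.74473945 255.12446789 219.05923347] [-148.75227395   89.87779868 -160.73244268]
mat [367.4 316.7 150.5 101.2  78.1]
[321 117]
261 42
```

View pics/crop2.png

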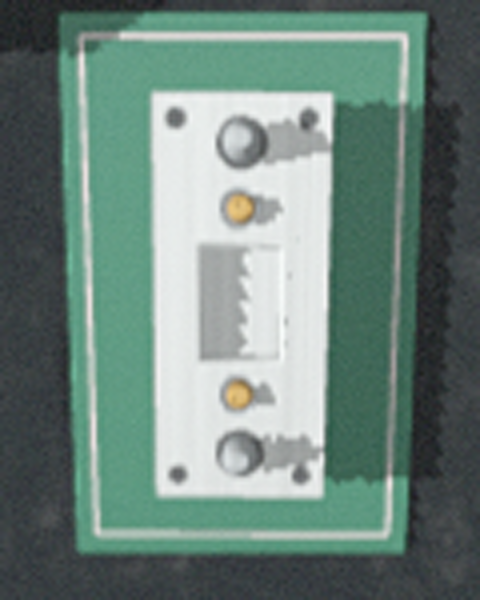

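Run:
```python
from h import *
s=dict(tcp_pos=np.array([354.74473945,255.12446789,219.05923347]),orientation=np.array([-148.75227395,89.87779868,-160.73244268])); C=cam("wrist",s)
q=np.array([(176,118),(310,118),(178,474),(301,474)])/4.+[261,42]-.4
L=plane(C,q,29); d=L[0]-L[2]+L[1]-L[3]; print("lower",L.mean(0).round(1),np.degrees(np.arctan2(d[1],d[0])).round(2),[np.linalg.norm(L[i]-L[j]).round(1) for i,j in((0,2),(1,3),(0,1),(2,3))])
im5=cv2.imread("pics/w5.png"); H,S,V=cv2.split(cv2.cvtColor(im5,cv2.COLOR_BGR2HSV)); m=(S<60)&(V>140); mm=np.zeros_like(m); mm[60:170,295:350]=1
c=cv2.convexHull(blobs(m&mm,500)[0]); print("lower contour",rect(C,c,29))
D=plane(C,np.array([(240,139),(239,453)])/4.+[261,42]-.4,42);print("dowels",D.round(1),D.mean(0).round(1))
manip.move_ptp((581,46,230),down(52.3)); manip.hold(.1)
manip.move_l((581,46,150)); manip.hold(.3)
s=manip.sense(); im,C=shot("wrist","w6.png"); print(s['time_s'],s['tcp_pos'],s['orientation'])
H,S,V=cv2.split(cv2.cvtColor(im,cv2.COLOR_RGB2HSV))
for c in blobs((H>100)&(H<125)&(S>110)&(V>60),1500)[:3]: print("blue",cv2.boundingRect(c),rect(C,cv2.convexHull(c),18))
uv=proj(C,[(581,46,18)])[0]; print(uv)
x0,y0=int(uv[0])-90,int(uv[1])-75
cv2.imwrite("pics/crop3.png",cv2.resize(im[y0:y0+140,x0:x0+180,::-1],None,fx=4,fy=4,interpolation=cv2.INTER_CUBIC)); print(x0,y0)
```

```text
lower [367.2 316.   29. ] 77.52 [np.float64(91.8), np.float64(91.8), np.float64(34.3), np.float64(34.1)]
lower contour [367.  316.1 105.3  47.3  77.7]
dowels [[375.1 354.9  42. ]
 [358.8 278.9  42. ]] [367.  316.9  42. ]
15.6333 [581.2062241   45.97378127 150.64112787] [-59.1493663   89.93182537  -6.85295862]
blue (263, 160, 114, 52) [580.1  46.8 104.8  49.5  52.3]
blue (431, 0, 96, 122) [574.1 217.4 107.5  34.8 -57.8]
blue (171, 322, 119, 40) [ 658.5 -141.3  132.7   51.9   52.3]
[319.78491652 187.4078234 ]
229 112
```

View pics/crop3.png

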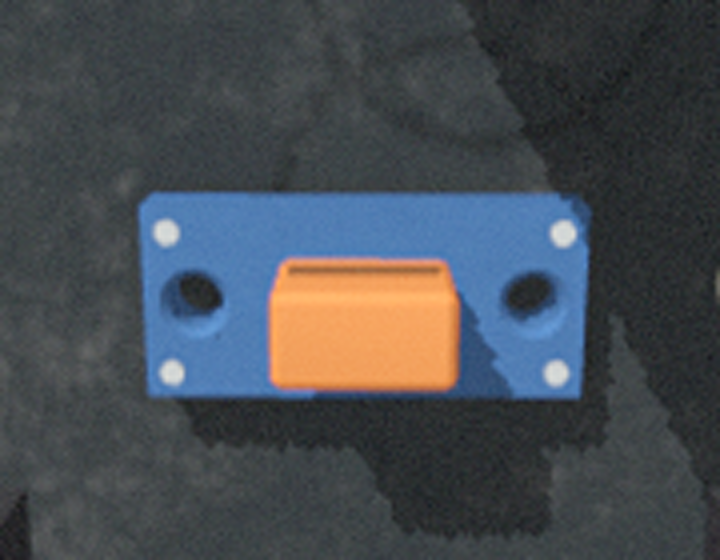

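Run:
```python
from h import *
s=manip.sense(); C=cam("wrist",s)
q=np.array([(166,233),(563,234),(172,373),(556,373)])/4.+[229,112]-.4
U=plane(C,q,18); d=U[1]-U[0]+U[3]-U[2]; ya=np.degrees(np.arctan2(d[1],d[0])); c=U.mean(0)[:2]
print("upper",c.round(1),ya.round(2),[float(np.linalg.norm(U[i]-U[j]).round(1)) for i,j in((0,1),(2,3),(0,2),(1,3))])
assert np.linalg.norm(c-[581,46.3])<3
manip.move_l((*c,60),rot=down(ya),speed=120); print(manip.move_l((*c,22),speed=60,stop_force=8))
manip.hold(.1); manip.gripper_close(); s=manip.sense(); print("w",s['gripper_width'],s['tcp_pos'],s['time_s'])
manip.move_l((*c,150),speed=120); manip.hold(.3)
s=manip.sense(); im,C=shot("wrist","w7.png"); print(s['gripper_width'],s['force'].round(1),s['tcp_pos'],s['orientation'],s['time_s'])
```

```text
upper [581.   45.8] 52.27 [91.9, 91.9, 34.0, 33.8]
False
w 39.93640590985454 [580.977413    45.80037689  22.0225688 ] 18.25
39.58726489688017 [ 0.4  0.7 -2.3] [580.90198721  45.79787312 149.70215888] [120.44447964  89.96889182 172.70949942] 19.7667
```

View pics/w7.png

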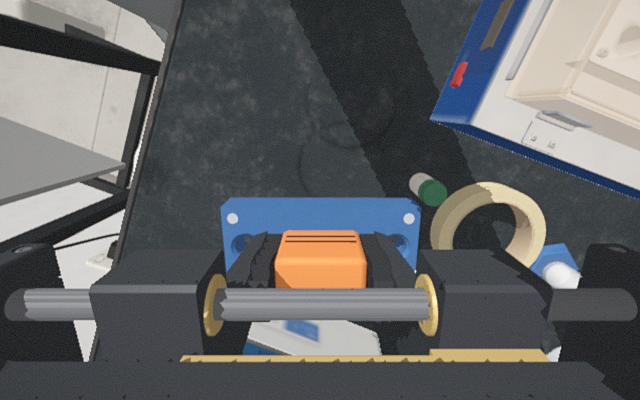

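The plate is square in the jaws, with its near screws at (232,218) and (409,218). I'll check these against the tool frame, carry the plate high over the bench, and lower it.

Run:
```python
from h import *
s=manip.sense(); C=cam("wrist",s); psi=52.27
p=plane(C,[(232,218),(409,218)],s['tcp_pos'][2]-22+18)
a=np.radians(psi); ex=np.array([np.cos(a),np.sin(a)]); ey=np.array([-ex[1],ex[0]])
r=p[:,:2]-s['tcp_pos'][:2]; rel=np.c_[r@ex,r@ey]; print("near screws in hand (expect +-46,17):",rel.round(1))
T=np.array([367.2,316.1]); psi=77.6
manip.move_l((581,45.8,205),speed=200)
manip.move_ptp((*T,205),down(psi)); manip.hold(.2)
manip.move_l((*T,80),speed=100); manip.hold(.3)
s=manip.sense(); print(s['tcp_pos'].round(1),s['time_s'],s['force'].round(1)); shot("wrist","w8.png")
shot("scene","s8.png")
```

```text
near screws in hand (expect +-46,17): [[-45.8  17. ]
 [ 46.5  17.1]]
[367.3 316.1  80.2] 23.4417 [-0.3 -0.1 -1.7]
```

View pics/w8.png

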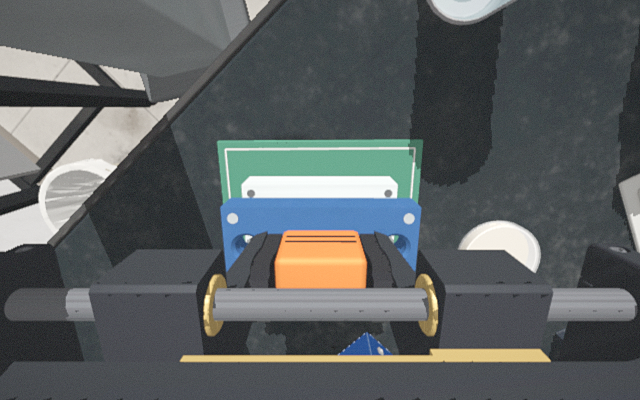

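Plate and lower half share centre column 320, and the in-hand offset is within 0.5 mm. Now I'll insert and press.

Run:
```python
from h import *
T=(367.2,316.1); f=lambda: (lambda s:print(s['tcp_pos'].round(2),s['force'].round(1),s['wrist_torque'].round(2),round(s['gripper_width'],1),round(s['time_s'],1)))(manip.sense())
manip.move_l((*T,69),speed=40); f()
hit=manip.move_l((*T,58.5),speed=20,stop_force=5); print(hit); f()
if not hit:
    for z in (55,53,52,51):
        h=manip.move_l((*T,z),speed=15,stop_force=25); manip.hold(.2); print(z,h); f()
        if h: break
shot("wrist","w9.png"); shot("scene","s9.png")
```

```text
[367.1  316.05  68.67] [ 0.4  0.1 -2.3] [ 0.01 -0.07 -0.05] 40.1 24.0
False
[367.24 316.13  58.51] [-0.1 -0.9 -1.9] [ 0.03 -0.02 -0.05] 39.5 24.6
55 False
[367.42 316.21  55.24] [0.6 0.4 4.7] [ 0.    0.01 -0.09] 39.7 25.2
53 False
[367.44 316.24  53.26] [-0.9  0.8  6.4] [-0.04  0.08  0.04] 39.8 25.7
52 False
[367.44 316.22  52.31] [-0.5 -0.2  7.1] [-0.05  0.06  0.  ] 39.8 26.2
51 False
[367.46 316.22  51.36] [ 0.2 -0.8  8.1] [-0.02  0.14 -0.02] 39.8 26.6
```

Plunger force rises as specified. I'll keep going until hard contact shows.

Run:
```python
from h import *
T=(367.2,316.1)
z=51
while z>48:
    z-=.25; manip.move_l((*T,z),speed=5); manip.hold(.2); F=np.mean([manip.sense()['force'][2] for _ in range(3)]); s=manip.sense()
    print(z,s['tcp_pos'].round(2),F.round(1))
    if F>19: break
manip.hold(.5); s=manip.sense(); print(s['force'].round(1),s['tcp_pos'].round(2),s['gripper_width'],s['time_s'])
im,C=shot("wrist","w10.png"); sc,_=shot("scene","s10.png")
H,S,V=cv2.split(cv2.cvtColor(im,cv2.COLOR_RGB2HSV)); c=cv2.convexHull(blobs((H>60)&(H<90)&(S>70)&(V>60),300)[0]); b=cv2.boundingRect(c); print("mat px",b)
a=im[110:290,200:440,::-1]; a=cv2.resize(a,None,fx=2.2,fy=2.2,interpolation=cv2.INTER_CUBIC)
d=cv2.resize(sc[260:350,340:430,::-1],(396,396),interpolation=cv2.INTER_CUBIC)
cv2.imwrite("pics/fin.png",np.hstack([a[:396],d])[:, :800] if a.shape[1]+396<=800 else np.hstack([cv2.resize(a,(400,300)),d[:300]]))
```

```text
50.75 [367.42 316.25  51.14] 8.0
50.5 [367.47 316.23  50.97] 9.2
50.25 [367.47 316.24  50.94] 11.7
50.0 [367.47 316.23  50.92] 14.9
49.75 [367.49 316.26  50.93] 17.8
49.5 [367.5  316.25  50.91] 21.2
[-4.6 -2.  21.3] [367.48 316.25  50.91] 39.695014127188315 29.9083
mat px (213, 155, 213, 96)
```

View pics/fin.png

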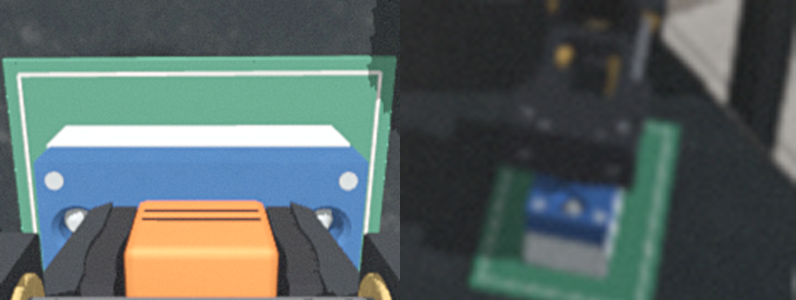

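There is a hard stop at TCP z 50.9, against a predicted flush height of 51.0. Force climbs steeply only from there, the dowels are in their holes, and the mould is centred on the mat.

Run:
```python
from h import *
b=cv2.imread("pics/top0.png"); t=vision.camera("top")[:,:,::-1]
for n,(x,y) in dict(petri=(206,223),cruc=(331,146),vial=(308,164)).items():
    w=np.s_[y-14:y+14,x-14:x+14]; g=[np.float64(cv2.cvtColor(np.ascontiguousarray(i[w]),cv2.COLOR_BGR2GRAY)) for i in (b,t)]
    print(n,np.round(cv2.phaseCorrelate(*g)[0],2),np.abs(g[0]-g[1]).mean().round(1))
manip.finish_job()
```

```text
petri [-0.34  0.14] 22.3
cruc [-0.23 -0.07] 13.3
vial [-0.29  0.21] 18.5
the job is handed in; nothing more can be done
```

The mould is closed in the middle of the mat, and I handed the job in with the arm still pressing the upper half shut at about 21 N. It took about 30 s of the 61 s allowed.

- **Lower half:** I gripped it 30 mm off-centre so the gripper body would clear the heater, set it on the mat and let go. Measured from above afterwards, its centre was within about 1 mm of the mat's centre. It was turned about 0.5° from the mat's long axis.
- **Upper half:** I gripped the orange bar by its ends instead of pinching across its 22 mm width, again to clear the heater. In the hand its screws were within 0.5 mm of where they should be. It went over the dowels without catching.
- **Closing:** The plunger force rose as specified. The plate then met a hard stop at tool height 50.9 mm, against 51.0 mm predicted for flush. The last picture shows both dowels in their holes, the halves together and the mould centred.
- **Bystanders:** Top-camera image patches of the petri dish, vial and crucible shifted by 0.4 px or less (about 1 mm). That is weak evidence, because their brightness also changed, probably from the arm's shadow. The arm never came down close to any of them.

No check failed.

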